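Put the tested valves back with their twins

TASK

The four loose radio valves on the bench have been tested and go back into stock, which is kept in pairs: stand each one upright in the empty half of the cardboard box that already holds a valve of the same shape and size. They are fragile, so set them down gently and do not knock any of them over, and leave the capacitor can and the solder reel that stand among them where they are.

Things in the scene. Friction and masses are not known exactly. Their poses are not given: they have to be found in the camera images.
- valve_power: Straight-sided power valve: a tall glass tube with domed silvery top on a black base, 105 mm tall, about 65 g. Ring of pins 20 mm across from 0 to 11 mm height, base 33 mm across to 34 mm height, then straight glass 33 mm across up to 91 mm, domed above. Stands loose on its pins, round about z. Origin: centre of its foot (lower ends of the pins), z up.
- valve_shouldered: Shouldered (bottle-shaped) glass valve on a black base: 105 mm tall, about 70 g. Ring of pins to 11 mm height, base 34 mm across to 34 mm, then the bulb widens to 46 mm across between 52 and 70 mm height and draws in to a clear 29 mm neck from 83 to 97 mm height, domed above. Stands loose on its pins, round about z. Origin: centre of its foot (lower ends of the pins), z up.
- valve_metal: Metal-shelled valve: an opaque dark steel shell, flat-topped, 75 mm tall, about 45 g. Ring of pins to 11 mm height, flange 33 mm across from 11 to 25 mm, then a straight shell 26 mm across from 27 to 72 mm. Stands loose on its pins, round about z. Origin: centre of its foot (lower ends of the pins), z up.
- valve_mini: Miniature glass valve with silvery top ending in a small pip and no separate base: 62 mm tall, about 16 g, the smallest valve. Thin pins to 7 mm height, straight glass 22 mm across from 9 to 50 mm, domed above. Stands loose on its pins, round about z. Origin: centre of its foot (lower ends of the pins), z up.
- box_power: Fixed open cardboard box, two square compartments side by side along its y axis. Origin: centre of underside, z up. 133 mm along y, 68 along x, walls 26 high, 3 thick, compartments 62 x 62 inside. The one at +y holds an identical straight-sided power valve (105 mm tall), stuck fast; the one at -y is empty: centre 32.5 mm from the origin along -y, floor 4 mm above the bench.
- box_shouldered: Fixed open cardboard box, two square compartments side by side along its y axis. Origin: centre of underside, z up. 133 mm along y, 68 along x, walls 26 high, 3 thick, compartments 62 x 62 inside. The one at -y holds an identical shouldered valve (105 mm tall), stuck fast; the one at +y is empty: centre 32.5 mm from the origin along +y, floor 4 mm above the bench.
- box_metal: Fixed open cardboard box, two square compartments side by side along its y axis. Origin: centre of underside, z up. 133 mm along y, 68 along x, walls 26 high, 3 thick, compartments 62 x 62 inside. The one at -y holds an identical metal-shelled valve (75 mm tall), stuck fast; the one at +y is empty: centre 32.5 mm from the origin along +y, floor 4 mm above the bench.
- box_mini: Fixed open cardboard box, two square compartments side by side along its y axis. Origin: centre of underside, z up. 97 mm along y, 50 along x, walls 20 high, 3 thick, compartments 44 x 44 inside. The one at +y holds an identical miniature valve (62 mm tall), stuck fast; the one at -y is empty: centre 23.5 mm from the origin along -y, floor 4 mm above the bench.
- can_capacitor: Bystander, not a valve: a smoothing capacitor, a plain bright aluminium can 35 mm across and 66 mm tall (two small tags on top reach 69 mm), standing loose among the valves, about 110 g. Origin: centre of its underside.
- solder_reel: Bystander: a full reel of solder standing loose on its flange among the valves, 58 mm across, 50 mm tall, 350 g. Origin: centre of its underside.

How it is judged:
By the outcome, as a careful person would: the job done as asked, in the order asked, and still so for the second after the job is handed in, with the robot touching nothing.
It also fails if it takes over 109 s, if anything falls off the work surface, if the arm or the gripper's body presses on something with over 40 N, if the wrist force passes 120 N, or if a joint passes its speed limit or range.

ROBOT

A 6-joint arm with a two-finger parallel gripper is mounted at the origin on the work surface. World frame = base frame: x ahead of the robot, y to its left, z up, the work surface at z = 0. Lengths are in m, angles in rad, forces in N, time in s.
With the tool pointing down it reaches from about 0.25 to 0.725 m from the base axis. Payload 4 kg.
Tool frame: the origin (TCP) lies midway between the tips of the shut fingers; the grasp point (between the pads) lies 19 mm behind it; z points along the fingers, y is the line along which they close (so a half turn about z gives the same grasp; the last joint's range is limited). The gripper opens to 85 mm and grips with 20 to 120 N. Pads are 22 mm wide; open, the fingers measure 114 mm over their backs; the gripper's body (76 mm by 85 mm) begins 54 mm behind the grasp point. The pads swing forward as they close: fully open they stand 13 mm farther back than shut.
Start: joints at [1.118, 0.241, 0.005, 1.335, 0, 1.571], TCP at [0.219, 0.45, 0.195] pointing down, gripper open.
Joint ranges: [-2.72, 2.72], [-1.05, 1.87], [-1.09, 1.28], [-1.99, 2.15], [-1.42, 1.44], [-3.14, 3.14]. Speed limits (rad/s): [2.79, 2.79, 3.14, 3.14, 3.14, 3.14].

INTERFACE

Orientations are given as a unit quaternion [x, y, z, w].
In Python, from workcell import status, camera, get_calibration, ticket gives the robot as it stands.
- The arm moves only by the shell command python3 -m creep 'ROWS' [OPENING]. ROWS is JSON, a list of rows, each a list of 6 numbers: the shift along the world's x, y, z in cm, then the turn, a rotation vector about the world's x, y, z in degrees. A call has 1 to 8 rows; each row shifts and turns the commanded pose from where the row before left it; what a row does not reach is not made up. A row lasts 1/10 s, in which the tool goes at most 50 mm and 8.59 degrees, less where a joint would pass 70% of its speed; a pose out of reach is approached as far as the arm can. A call is refused whole if a number of a shift passes 5 or a number of a turn 8.59, either way. A call with a gripper value outside its range is refused whole. OPENING is the opening, from -1 (shut) to 1 (fully open), so that 0 is half open, set as the call begins (- or left out, the last holds). The fingers move at their own pace and stop on an object; the grip force is fixed at half the most. Time passes only in rows, so rows that do not move let the fingers close. It gives the time, the measured TCP pose, the force, the opening and the grip force at its end, in the units of the state.
- status.get_obs(): the state, without advancing time (a new reading comes with each control period).
- camera(name): name is "scene" or "top" or "wrist"; returns the picture (384x512x3 uint8, red, green, blue); there is no depth.
- get_calibration(name): a dict with "fx", "fy", "cx", "cy" (pixels), "k1" (the pictures are not rectified: a ray, as slopes to the right and down, at radius r is drawn at 1 + k1 r^2 times it, then the intrinsics apply), "rvec" (rotation vector, rad) and "tvec" (3), from world to camera coordinates, as OpenCV has them; the wrist camera has in their place "tool_from_camera" (4x4, takes a point from camera to tool coordinates, whose origin is the TCP and whose axes are the flange's). Camera axes: x right, y down, z forward; pixel columns grow to the right and rows downward; lengths in m; the calibration is good to about 2 mm. A picture is of the moment at which its call begins: read the wrist's pose just before it. get_calibration takes no time and is no camera call.
- ticket.job_done(): hands the job in; it is judged then, once.
The state is a dict: "clock": time; "joint_pos": joint angles; "joint_vel": joint speeds; "tau": joint torques, N m; "eef_pos": TCP position; "tool_rot": TCP orientation; "ft_force": force on the tool from outside, world axes, zero at the start; "ft_torque": the same for the moment, N m; "grip_width": finger opening in m; "grasp_force": force on a finger pad.
Only numpy, scipy, OpenCV 4.12 (cv2) and the standard library are available. Lean on these libraries where they do the work, as an engineer would, in place of code of your own. Each camera call takes 0.05 s, during which the arm holds its last target. There are 200 camera calls.

## Working session

There is one attempt and no reset: what is moved stays moved. The work goes in short steps, Python scripts to look and compute and a shell command to move; the robot and the scene stay as the last step left them, time stands still between calls to the robot, and variables do not carry over. Pictures are saved under pics/ and viewed, at most 14 in all, crops included, and the job is handed in when it is done.

```bash
ls; mkdir -p pics
python3 - <<'E'
from workcell import status,camera,get_calibration
import cv2
for n in("top","scene"):
    cv2.imwrite(f"pics/{n}0.png",cv2.cvtColor(camera(n),cv2.COLOR_RGB2BGR)); print(n,get_calibration(n))
print(get_calibration("wrist")); print(status.get_obs())
E
```

```text
pics
top {'fx': 437.1740857552181, 'fy': 437.1740857552181, 'cx': 260.47375285567705, 'cy': 193.12724454441124, 'k1': -0.09224188548927251, 'rvec': array([ 2.1760368 , -2.21019612,  0.13084284]), 'tvec': array([-0.00543862,  0.52779703,  1.03436902])}
scene {'fx': 475.3917489463111, 'fy': 475.3917489463111, 'cx': 255.114498166446, 'cy': 193.50877165361314, 'k1': -0.12471819444224508, 'rvec': array([ 2.21757749,  0.61872828, -0.29189174]), 'tvec': array([-0.4349487 , -0.15352144,  1.28655514])}
{'fx': 282.375707564431, 'fy': 282.375707564431, 'cx': 257.58875260480755, 'cy': 193.67172101480915, 'k1': -0.03752385009127033, 'tool_from_camera': array([[-1.24631492e-04, -9.46177056e-01, -3.23649445e-01,
         8.18526551e-02],
       [ 9.99999670e-01, -3.77794577e-04,  7.19386711e-04,
        -3.96118497e-04],
       [-8.02940206e-04, -3.23649248e-01,  9.46176791e-01,
        -1.79165090e-01],
       [ 0.00000000e+00,  0.00000000e+00,  0.00000000e+00,
         1.00000000e+00]])}
{'clock': 0.1, 'joint_pos': array([ 1.11796636e+00,  2.41346582e-01,  3.85462354e-03,  1.33519436e+00,
       -4.62472710e-05,  1.57083556e+00]), 'joint_vel': array([ 0.00057265,  0.00033295,  0.00187772, -0.00156597, -0.00027559,
       -0.00027562]), 'tau': array([-8.92791991e-05, -3.73137510e+01,  2.53010541e+01,  1.08755412e-02,
       -7.89385155e-06, -7.45667847e-06]), 'eef_pos': array([0.21849248, 0.44902872, 0.19399592]), 'tool_rot': array([ 2.24504451e-01,  9.74472605e-01, -9.26073465e-04, -1.89586596e-04]), 'ft_force': array([-0.67433366, -0.51273733, -0.16521966]), 'ft_torque': array([0.00390179, 0.03121042, 0.03434397]), 'grasp_force': 0.0, 'grip_width': 0.08553155122853455}
```

View pics/top0.png

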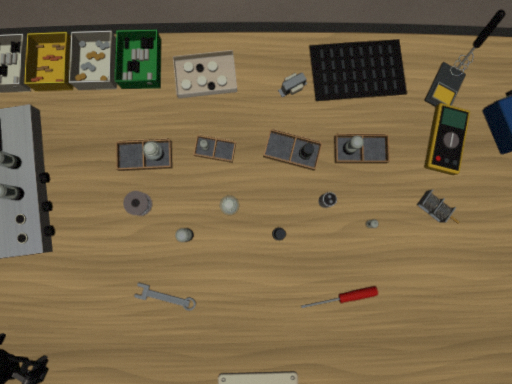

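View pics/scene0.png

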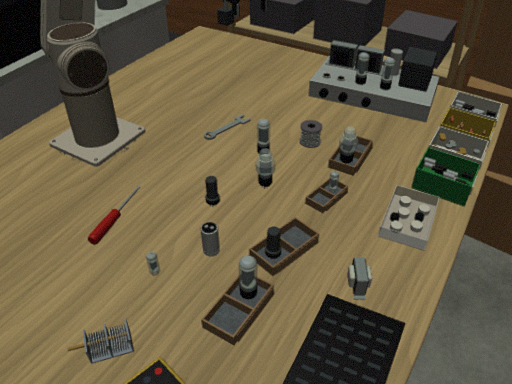

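The top view has +y to the left and +x up. The loose parts are:
- power valve (184,235)
- shouldered valve (229,205)
- metal valve (279,234)
- can (328,200)
- mini valve (373,224)
- reel (137,204)

The boxes, left to right, are shouldered (144,154), mini (215,149), metal (292,150) and power (361,149). Next I'll zoom both views to get exact pixels.

Run:
```python
import cv2,numpy as np
t=cv2.imread("pics/top0.png")
a=cv2.resize(t[128:250,110:250],None,fx=5.7,fy=4.9*5.7/4.9*0.86,interpolation=3) if 0 else cv2.resize(t[130:250,110:260],None,fx=5,fy=5,interpolation=3)
b=cv2.resize(t[130:250,255:405],None,fx=5,fy=5,interpolation=3)
for im,x0 in((a,110),(b,255)):
    for k in range(0,150,10): cv2.putText(im,str(x0+k),(k*5,8),0,.3,(0,255,255)); cv2.line(im,(k*5,10),(k*5,14),(0,255,255))
    for k in range(10,120,10): cv2.putText(im,str(130+k),(0,k*5+3),0,.3,(0,255,255))
cv2.imwrite("pics/ta.png",a);cv2.imwrite("pics/tb.png",b)
```

```text
(no output)
```

View pics/ta.png

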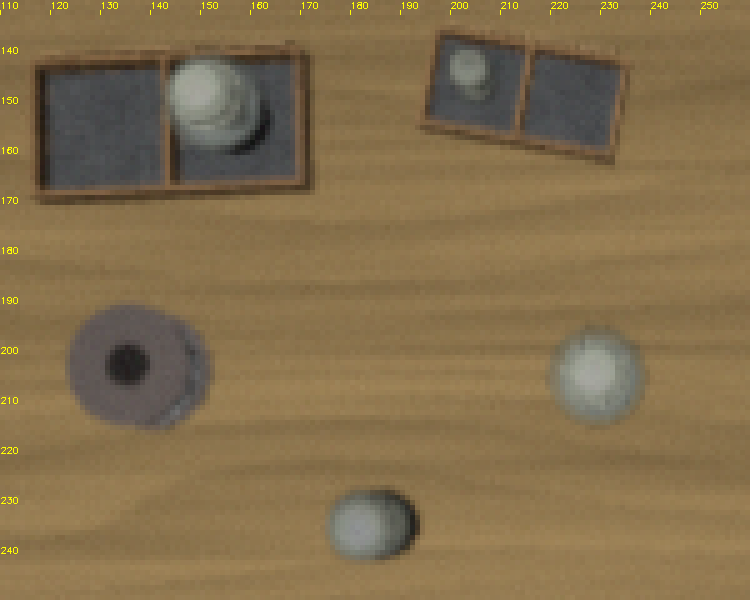

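View pics/tb.png

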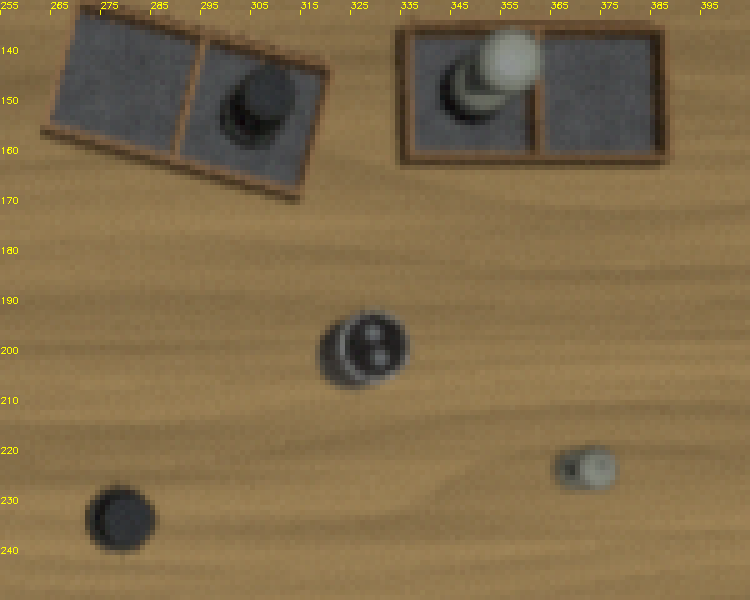

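The crops give tube-top circle centres at power (182.6,235), shouldered bulb (229,204.8), metal (279.8,234) and mini (373.5,223.8). Empty compartment centres at rim height are shouldered (130.5,155.3), mini (224,150.2), metal (280.4,146.6) and power (375,149).

```bash
cat > h.py <<'E'
import numpy as np,cv2
from workcell import status,camera,get_calibration
from scipy.spatial.transform import Rotation as R
def ray(n,uv,obs=None):
    c=get_calibration(n)
    d=np.array([(uv[0]-c['cx'])/c['fx'],(uv[1]-c['cy'])/c['fy']]); s=d.copy()
    for _ in range(20): s=d/(1+c['k1']*(s@s))
    v=np.r_[s,1]
    if n=='wrist':
        T=c['tool_from_camera']; Q=R.from_quat(obs['tool_rot']).as_matrix()
        return obs['eef_pos']+Q@T[:3,3],Q@T[:3,:3]@v
    M=R.from_rotvec(c['rvec']).as_matrix()
    return -M.T@c['tvec'],M.T@v
def at(n,uv,z,obs=None):
    o,d=ray(n,uv,obs); return o+d*(z-o[2])/d[2]
def proj(n,P,obs=None):
    c=get_calibration(n)
    if n=='wrist':
        T=c['tool_from_camera']; Q=R.from_quat(obs['tool_rot']).as_matrix()
        p=T[:3,:3].T@(Q.T@(np.array(P)-obs['eef_pos'])-T[:3,3])
    else: p=R.from_rotvec(c['rvec']).apply(P)+c['tvec']
    s=p[:2]/p[2]; s=s*(1+c['k1']*(s@s)); return np.array([c['fx']*s[0]+c['cx'],c['fy']*s[1]+c['cy']])
E
python3 - <<'E'
from h import *
print(ray('top',(260,193))[0])
V=dict(power=((182.6,235),.091),sh=((229,204.8),.061),metal=((279.8,234),.073),mini=((373.5,223.8),.048),can=((330,199),.066),reel=((135,202.5),.05))
B=dict(sh=(130.5,155.3),mini=(224,150.2),metal=(280.4,146.6),power=(375,149))
for k,(u,z) in V.items():
    p=at('top',u,z);print(k,p.round(3),proj('scene',p).round(0))
for k,u in B.items():
    p=at('top',u,.02 if k=='mini' else .026);print('box',k,p.round(3),proj('scene',p).round(0))
# box shouldered outline lengths, neighbours
for a,b in(((118,155),(169,154.5)),((336.7,149),(388,149))): print(np.linalg.norm(at('top',a,.026)-at('top',b,.026)))
for k,u,z in(('sh',(149.5,147.5),.1),('mini',(203.3,143),.055),('metal',(308.5,147.5),.073),('power',(355.5,140.5),.1)): print('nb',k,at('top',u,z).round(3))
E
```

```text
[0.43720409 0.02220376 1.07558269]
power [0.43  0.165 0.091] [262. 124.]
sh [0.498 0.061 0.061] [265. 165.]
metal [ 0.429 -0.055  0.073] [210. 178.]
mini [ 0.448 -0.281  0.048] [151. 256.]
can [ 0.508 -0.174  0.066] [208. 227.]
reel [0.507 0.282 0.05 ] [311. 125.]
box sh [0.624 0.301 0.026] [354. 142.]
box mini [0.634 0.074 0.02 ] [319. 195.]
box metal [ 0.641 -0.064  0.026] [293. 232.]
box power [ 0.633 -0.299  0.026] [226. 312.]
0.12442836025353875
0.12895914485342078
nb sh [0.628 0.238 0.1  ]
nb mini [0.646 0.121 0.055]
nb metal [ 0.629 -0.126  0.073]
nb power [ 0.639 -0.231  0.1  ]
```

```bash
python3 -m creep '[[2.6,-3.5,0,0,0,-8],[2.6,-3.5,0,0,0,-8],[2.6,-3.5,0,0,0,-8],[2.6,-3.5,0,0,0,-8],[2.6,-3.5,0,0,0,-8],[2.6,-3.5,0,0,0,-8],[2.6,-3.5,0,0,0,-8],[2.6,-3.5,0,0,0,-8]]'; python3 -m creep '[[0,0,0,0,0,0],[0,0,0,0,0,0]]'
python3 - <<'E'
from h import *
o=status.get_obs(); im=camera('wrist'); cv2.imwrite('pics/w1.png',im[:,:,::-1])
np.save('o1.npy',o,allow_pickle=True)
print(o['eef_pos'],R.from_quat(o['tool_rot']).as_matrix().round(3),o['joint_pos'].round(2))
print(proj('wrist',(.43,.165,.105),o),proj('wrist',(.43,.165,.091),o))
E
```

```text
clock: 0.9
eef_pos: [0.4272, 0.1679, 0.1945]
tool_rot: [0.709, 0.705, -0.0, -0.0]
ft_force: [0.7, 0.9, 0.2]
grip_width: 0.0853
grasp_force: 0.0
clock: 1.1
eef_pos: [0.4267, 0.1686, 0.1943]
tool_rot: [0.707, 0.707, -0.001, -0.0]
ft_force: [0.9, 1.1, -0.6]
grip_width: 0.0856
grasp_force: 0.0
[0.42672208 0.16864873 0.19428146] [[ 0.001  1.    -0.001]
 [ 1.    -0.001 -0.   ]
 [-0.    -0.001 -1.   ]] [ 0.38  0.16 -0.1   1.31  0.    1.95]
[259.67671152 188.36719093] [259.60461376 184.27443305]
```

View pics/w1.png

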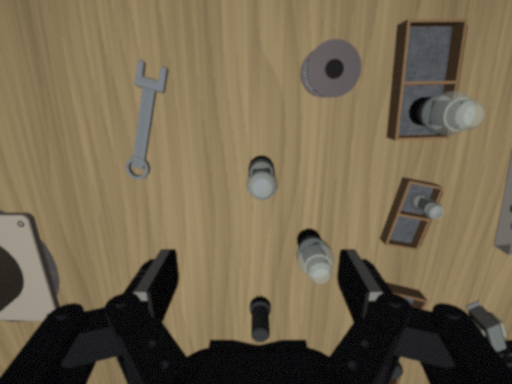

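The wrist view shows the power valve's top circle at about (262,185), where (259.6,184) was predicted. The shouldered box's empty half is around (430,52).

Run:
```python
from h import *
o=np.load('o1.npy',allow_pickle=True).item()
for u,z in(((262,186),.093),((334,69),.05),((314.5,257),.07)): print(at('wrist',u,z,o).round(4))
P=[(407,22),(465,22),(402,82),(461,82)]
print('sh comp',np.mean([at('wrist',u,.026,o) for u in P],0).round(4))
P=[(394,211),(434,217),(383,244),(421,247)]
print('mini',np.mean([at('wrist',u,.020,o) for u in P],0).round(4))
print('nb',at('wrist',(468,113),.095,o).round(3))
im=cv2.imread('pics/w1.png');cv2.imwrite('pics/w1c.png',cv2.resize(im[150:300,230:350],None,fx=4,fy=4,interpolation=3))
```

```text
[0.4325 0.1637 0.093 ]
[0.509  0.2803 0.05  ]
[0.498  0.0648 0.07  ]
sh comp [0.628  0.3013 0.026 ]
mini [0.6382 0.0764 0.02  ]
nb [0.632 0.239 0.095]
```

View pics/w1c.png

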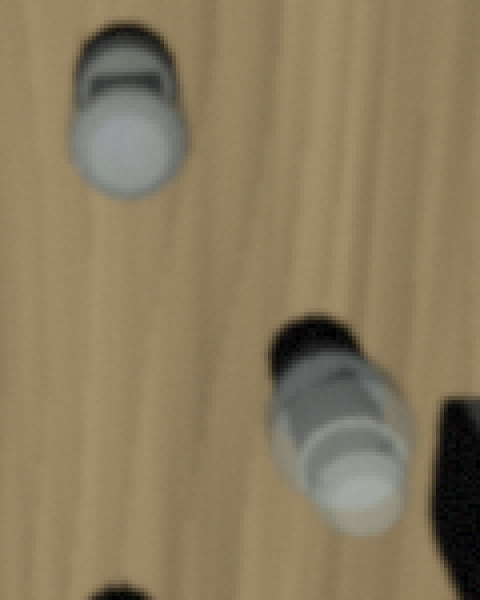

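```bash
python3 -m creep '[[0.5,-0.4,-3,0,0,0],[0,0,-3,0,0,0],[0,0,-3,0,0,0],[0,0,-3,0,0,0],[0,0,-2,0,0,0],[0,0,-1.1,0,0,0],[0,0,0,0,0,0],[0,0,0,0,0,0]]'; python3 -m creep '[[0,0,0,0,0,0],[0,0,0,0,0,0],[0,0,0,0,0,0],[0,0,0,0,0,0],[0,0,0,0,0,0],[0,0,0,0,0,0]]' -1;  python3 -m creep '[[0,0,0,0,0,0],[0,0,0,0,0,0],[0,0,0,0,0,0],[0,0,0,0,0,0]]'
```

```text
clock: 1.95
eef_pos: [0.432, 0.1665, 0.0445]
tool_rot: [0.706, 0.708, 0.0, 0.0]
ft_force: [0.7, 0.0, 0.8]
grip_width: 0.0854
grasp_force: 0.0
clock: 2.55
eef_pos: [0.4324, 0.1658, 0.0447]
tool_rot: [0.707, 0.707, 0.001, 0.0]
ft_force: [-0.7, -0.8, 5.4]
grip_width: 0.0304
grasp_force: 59.1
clock: 2.95
eef_pos: [0.4324, 0.1658, 0.0447]
tool_rot: [0.707, 0.707, 0.001, 0.0]
ft_force: [-1.8, 0.2, 5.5]
grip_width: 0.0301
grasp_force: 59.1
```

```bash
python3 -m creep '[[0,0,0.5,0,0,0],[0,0,1.5,0,0,0],[0,0,3,0,0,0],[0,0,3,0,0,0],[0,0,3,0,0,0],[0,0,3,0,0,0],[0,0,1,0,0,0],[0,0,0,0,0,0]]'; python3 -m creep '[[1.0,-2,0,0,0,0],[1.5,-3.5,0,0,0,0],[1.7,-4,0,0,0,0],[1.7,-4,0,0,0,0],[1.7,-4,0,0,0,0],[1.7,-4,0,0,0,0],[1.7,-4,0,0,0,0],[1.7,-4,0,0,0,0]]'; python3 -m creep '[[1.7,-4,0,0,0,0],[1.7,-4,0,0,0,0],[1.7,-3.5,0,0,0,0],[1.5,-3.5,0,0,0,0],[0.8,-2,0,0,0,0],[0,0,0,0,0,0],[0,0,0,0,0,0],[0,0,0,0,0,0]]'
python3 - <<'E'
from h import *
o=status.get_obs(); im=camera('wrist'); cv2.imwrite('pics/w2.png',im[:,:,::-1])
np.save('o2.npy',o,allow_pickle=True)
print(o['eef_pos'],o['joint_pos'].round(2))
print(proj('wrist',(.635,-.299,.026),o),proj('wrist',(.668,-.33,.026),o))
E
```

```text
clock: 3.75
eef_pos: [0.4327, 0.1659, 0.195]
tool_rot: [0.707, 0.707, 0.001, 0.001]
ft_force: [0.2, 0.1, -1.9]
grip_width: 0.0302
grasp_force: 59.5
clock: 4.55
eef_pos: [0.5579, -0.1309, 0.191]
tool_rot: [0.707, 0.707, -0.001, -0.002]
ft_force: [1.0, 0.8, -0.2]
grip_width: 0.03
grasp_force: 59.5
clock: 5.35
eef_pos: [0.6321, -0.2982, 0.1924]
tool_rot: [0.706, 0.708, -0.0, -0.001]
ft_force: [0.2, 0.5, -0.4]
grip_width: 0.03
grasp_force: 59.6
[ 0.63207319 -0.29816397  0.19241178] [-0.44  0.68  0.68  1.57  0.    1.13]
[259.19041744 167.64693215] [284.70044792 191.18369135]
```

View pics/w2.png

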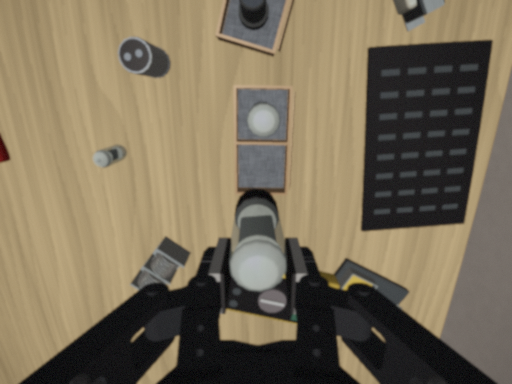

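The empty half's rim runs from (237,143) to (286,190), centre (261.5,167), so the target is 3–5 mm further in x. The valve hangs upright in the grip.

```bash
python3 -m creep '[[0.5,0,-2,0,0,0],[0,0,-3,0,0,0],[0,0,-3,0,0,0],[0,0,-3,0,0,0],[0,0,-1.5,0,0,0],[0,0,-1,0,0,0],[0,0,0,0,0,0],[0,0,0,0,0,0]]';  python3 -m creep '[[0,0,-0.2,0,0,0],[0,0,-0.2,0,0,0],[0,0,-0.1,0,0,0],[0,0,0,0,0,0],[0,0,0,0,0,0]]'
```

```text
clock: 6.2
eef_pos: [0.6384, -0.2992, 0.0601]
tool_rot: [0.707, 0.708, 0.0, 0.001]
ft_force: [-0.6, 0.2, -0.6]
grip_width: 0.0301
grasp_force: 59.6
clock: 6.7
eef_pos: [0.6377, -0.2995, 0.0539]
tool_rot: [0.707, 0.707, 0.0, 0.0]
ft_force: [-0.3, 0.5, -0.9]
grip_width: 0.0302
grasp_force: 59.6
```

```bash
python3 -m creep '[[0,0,-0.2,0,0,0],[0,0,-0.1,0,0,0],[0,0,-0.1,0,0,0],[0,0,0,0,0,0],[0,0,0,0,0,0]]';  python3 -m creep '[[0,0,-0.1,0,0,0],[0,0,0,0,0,0],[0,0,0,0,0,0]]'
```

```text
clock: 7.2
eef_pos: [0.6377, -0.2994, 0.0497]
tool_rot: [0.707, 0.707, -0.0, -0.0]
ft_force: [-0.3, -0.1, -1.1]
grip_width: 0.0303
grasp_force: 59.6
clock: 7.5
eef_pos: [0.6379, -0.2995, 0.049]
tool_rot: [0.707, 0.707, 0.0, 0.0]
ft_force: [0.3, -0.2, -0.2]
grip_width: 0.0298
grasp_force: 59.6
```

```bash
python3 -m creep '[[0,0,-0.05,0,0,0],[0,0,0,0,0,0]]'; python3 -m creep '[[0,0,0,0,0,0],[0,0,0,0,0,0],[0,0,0,0,0,0]]' 0;  python3 -m creep '[[0,0,0,0,0,0],[0,0,0,0,0,0],[0,0,0,0,0,0],[0,0,1,0,0,0],[0,0,3,0,0,0],[0,0,4,0,0,0],[0,0,4,0,0,0],[0,0,2.5,0,0,0]]' 1
```

```text
clock: 7.7
eef_pos: [0.6379, -0.2995, 0.0489]
tool_rot: [0.707, 0.707, 0.0, 0.0]
ft_force: [-2.1, 0.7, 2.2]
grip_width: 0.0298
grasp_force: 59.9
clock: 8.0
eef_pos: [0.6376, -0.2993, 0.048]
tool_rot: [0.707, 0.707, -0.0, -0.0]
ft_force: [-0.2, 0.1, -1.0]
grip_width: 0.0428
grasp_force: 0.0
clock: 8.8
eef_pos: [0.6388, -0.2999, 0.1985]
tool_rot: [0.707, 0.707, 0.001, 0.003]
ft_force: [0.8, 0.2, -0.0]
grip_width: 0.0856
grasp_force: 0.0
```

```bash
python3 -m creep '[[-2.5,0.2,0,0,0,0],[-4,0.4,0,0,0,0],[-4,0.4,0,0,0,0],[-4,0.4,0,0,0,0],[-3,0.4,0,0,0,0],[-1.3,0.1,0,0,0,0],[0,0,0,0,0,0],[0,0,0,0,0,0]]'
python3 - <<'E'
from h import *
o2=np.load('o2.npy',allow_pickle=True).item(); print('from w2',at('wrist',(102,158),.048,o2).round(4))
o=status.get_obs(); im=camera('wrist')[:,:,::-1].copy(); np.save('o3.npy',o,allow_pickle=True)
t=camera('top')[:,:,::-1]
p=proj('wrist',(.449,-.281,.048),o);print(o['eef_pos'],p)
x,y=p.astype(int); a=cv2.resize(im[y-40:y+40,x-40:x+40],(400,400),interpolation=3)
b=cv2.resize(t[120:200,330:410],(400,400),interpolation=3); print(x,y)
cv2.imwrite('pics/m3.png',np.hstack([a,b]));cv2.imwrite('pics/w3.png',im)
E
```

```text
clock: 9.6
eef_pos: [0.4505, -0.2808, 0.1944]
tool_rot: [0.707, 0.707, 0.0, 0.001]
ft_force: [0.3, 0.3, -0.3]
grip_width: 0.0853
grasp_force: 0.0
from w2 [ 0.45   -0.2821  0.048 ]
[ 0.45052064 -0.28080086  0.19440058] [254.92632528 170.76070272]
254 170
```

View pics/m3.png

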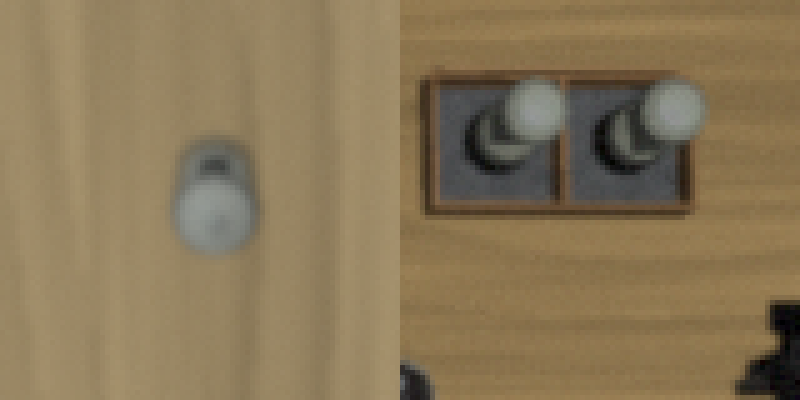

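```bash
python3 -m creep '[[0.1,-0.2,-3,0,0,0],[0,0,-4,0,0,0],[0,0,-4,0,0,0],[0,0,-3,0,0,0],[0,0,-2,0,0,0],[0,0,-1.5,0,0,0],[0,0,0,0,0,0],[0,0,0,0,0,0]]'; python3 -m creep '[[0,0,0,0,0,0],[0,0,0,0,0,0],[0,0,0,0,0,0],[0,0,0,0,0,0],[0,0,0,0,0,0]]' -0.3; python3 -m creep '[[0,0,0,0,0,0],[0,0,0,0,0,0],[0,0,0,0,0,0],[0,0,0,0,0,0],[0,0,0,0,0,0]]' -1
```

```text
clock: 10.5
eef_pos: [0.4514, -0.2823, 0.018]
tool_rot: [0.707, 0.708, -0.0, -0.0]
ft_force: [0.3, 0.3, 0.5]
grip_width: 0.0858
grasp_force: 0.0
clock: 11.0
eef_pos: [0.4509, -0.2825, 0.0187]
tool_rot: [0.707, 0.707, 0.0, 0.0]
ft_force: [0.4, -0.0, 0.0]
grip_width: 0.0302
grasp_force: 0.0
clock: 11.5
eef_pos: [0.4545, -0.2847, 0.0223]
tool_rot: [0.707, 0.707, 0.001, 0.005]
ft_force: [0.9, -1.2, 15.3]
grip_width: 0.0003
grasp_force: 15.4
```

Run:
```python
from h import *
o=status.get_obs(); im=camera('wrist')[:,:,::-1].copy(); s=camera('scene')[:,:,::-1]; print(o['eef_pos'],o['ft_force'],o['grip_width'])
x,y=proj('scene',(.451,-.283,.03)).astype(int)
a=cv2.resize(im,(400,300)); b=cv2.resize(s[max(y-50,0):y+50,x-66:x+66],(400,300),interpolation=3)
t=camera('top')[:,:,::-1]; c=cv2.resize(t[190:260,330:423],(400,300),interpolation=3); d=cv2.resize(im[200:350,160:360],(400,300),interpolation=3)
cv2.imwrite('pics/m4.png',np.vstack([np.hstack([a,b]),np.hstack([c,d])]))
```

```text
[ 0.45453452 -0.28474514  0.02228957] [ 0.86566065 -1.2465907  15.3092313 ] 0.00029659860915326187
```

View pics/m4.png

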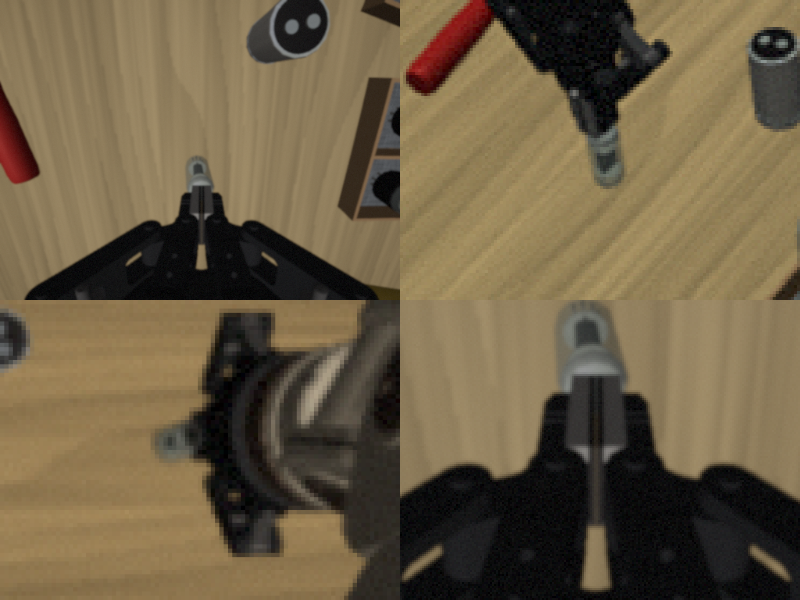

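The valve has squeezed out of the grip. It is tilted, with its foot out at +y and its dome under the closed fingertips. I'll work out where it is before letting anything move.

Run:
```python
from h import *
o3=np.load('o3.npy',allow_pickle=True).item()
print('circle',at('wrist',(257.2,172.6),.048,o3).round(4), 'foot-ish',[at('wrist',(214+215/5,130+r/5),.008,o3).round(4) for r in(140,165)])
print('topfoot',at('top',(369,223.5),.008).round(4))
o=status.get_obs(); print(o['tool_rot'],o['joint_pos'].round(3))
im=camera('wrist')[:,:,::-1]; s=camera('scene')[:,:,::-1]
x,y=proj('scene',(.451,-.283,.03)).astype(int);print(x,y)
a=cv2.resize(im[180:280,190:323],(400,300),interpolation=2);a=cv2.resize(im[180:280,190:323],(800,600),interpolation=3)[:,:400] if 0 else a
b=cv2.resize(s[y-25:y+25,x-33:x+33],(400,300),interpolation=3)
b2=np.clip(cv2.convertScaleAbs(b,alpha=1.6),0,255); a2=cv2.convertScaleAbs(a,alpha=1.6)
cv2.imwrite('pics/m5.png',cv2.resize(np.hstack([a2,b2]),(800,300)))
for z in(0,.011,.03): print(z,proj('wrist',(.451,-.272,z),o).round(1),proj('wrist',(.451,-.283,z),o).round(1),proj('wrist',(.451,-.255,z),o).round(1), proj('scene',(.451,-.283,z)).round(1))
```

```text
circle [ 0.4517 -0.2832  0.048 ] foot-ish [array([ 0.4515, -0.2739,  0.008 ]), array([ 0.4515, -0.2806,  0.008 ])]
topfoot [ 0.4497 -0.2814  0.008 ]
[0.70679203 0.70740486 0.0011098  0.00470792] [-0.56   0.441 -0.186  0.934  0.     1.01 ]
152 263
0 [250.9 194.7] [251.  208.2] [250.8 172.8] [154.8 273.5]
0.011 [250.7 199.7] [250.8 213.8] [250.5 176.9] [153.9 269.9]
0.03 [250.3 209.8] [250.4 225.1] [250.1 185. ] [152.4 263.5]
```

View pics/m5.png

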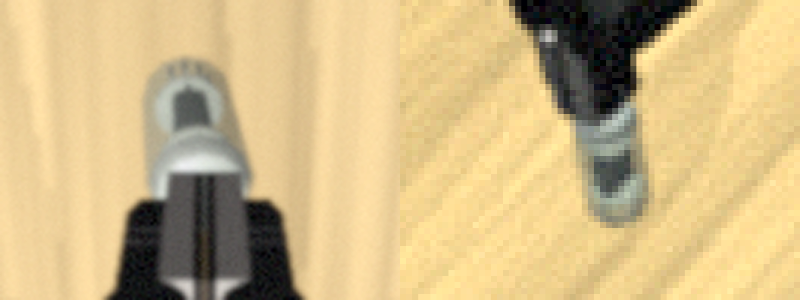

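The foot is still at (154.5,274) in the scene view and (252,200) in the wrist view. That is its original place and it is upright. So the fingers shut on top of the dome, and the real fingertips must be well behind the reported TCP. I'll ease the load off, open, and check the tips against the pictures.

```bash
python3 -m creep '[[0,0,0.2,0,0,0],[0,0,0.2,0,0,0],[0,0,0,0,0,0]]'; python3 -m creep '[[0,0,0,0,0,0],[0,0,0,0,0,0],[0,0,0,0,0,0],[0,0,0,0,0,0],[0,0,0,0,0,0],[0,0,0,0,0,0],[0,0,0,0,0,0]]' 1
python3 - <<'E'
from h import *
o=status.get_obs(); im=camera('wrist')[:,:,::-1]; s=camera('scene')[:,:,::-1]
np.save('o6.npy',o,allow_pickle=True);cv2.imwrite('pics/s6.png',s);cv2.imwrite('pics/w6.png',im)
e=o['eef_pos'];print(e)
x,y=proj('scene',(.451,-.283,.03)).astype(int)
def mark(im,n,off,x0,y0,f):
    for d,c in((0,(0,0,255)),(.02,(0,255,0)),(.04,(255,0,0))):
        for w in(-.0425,.0425):
            p=(proj(n,e+[w,0,d],o)-[x0,y0])*f; cv2.circle(im,tuple(int(v) for v in p),3,c,-1)
a=cv2.resize(im[84:384,56:456],(400,300)).copy(); mark(a,'wrist',0,56,84,1)
b=cv2.resize(s[y-50:y+50,x-66:x+67],(400,300),interpolation=3); mark(b,'scene',0,x-66,y-50,3)
cv2.imwrite('pics/m6.png',np.hstack([a,b]))
E
```

```text
clock: 12.05
eef_pos: [0.4512, -0.2828, 0.0231]
tool_rot: [0.707, 0.707, 0.0, 0.001]
ft_force: [0.0, -1.1, 6.9]
grip_width: 0.0001
grasp_force: 8.6
clock: 12.75
eef_pos: [0.4507, -0.2824, 0.0222]
tool_rot: [0.707, 0.707, -0.0, -0.0]
ft_force: [-0.0, 0.5, -0.4]
grip_width: 0.0857
grasp_force: 0.0
[ 0.45071701 -0.28235145  0.02222905]
```

View pics/m6.png

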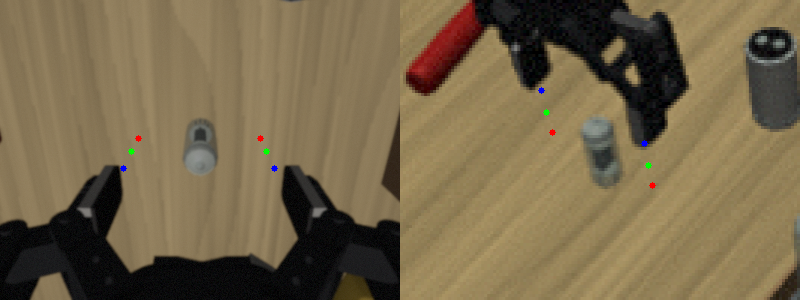

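Both views show the valve still upright. The open fingertips sit about 43 mm above the reported TCP, so they are about 32 mm above it when shut. I'll work with that offset and go 36 mm lower.

```bash
python3 -m creep '[[0.05,-0.05,-1,0,0,0],[0,0,-1,0,0,0],[0,0,-1,0,0,0],[0,0,-0.6,0,0,0],[0,0,0,0,0,0],[0,0,0,0,0,0]]'; python3 -m creep '[[0,0,0,0,0,0],[0,0,0,0,0,0],[0,0,0,0,0,0],[0,0,0,0,0,0]]' -0.3
python3 - <<'E'
from h import *
o=status.get_obs(); s=camera('scene')[:,:,::-1]; w=camera('wrist')[:,:,::-1]; t=camera('top')[:,:,::-1]
x,y=proj('scene',(.451,-.283,.03)).astype(int)
cv2.imwrite('pics/m7.png',np.hstack([cv2.resize(s[y-37:y+38,x-50:x+50],(400,300),interpolation=3),cv2.resize(w[120:345,106:406],(400,300),interpolation=3)]))
E
```

```text
clock: 13.45
eef_pos: [0.4511, -0.2828, -0.014]
tool_rot: [0.707, 0.707, -0.0, -0.0]
ft_force: [0.6, 0.4, 0.3]
grip_width: 0.0855
grasp_force: 0.0
clock: 13.85
eef_pos: [0.4514, -0.283, -0.0134]
tool_rot: [0.707, 0.707, 0.0, 0.0]
ft_force: [0.7, 0.3, 0.3]
grip_width: 0.0303
grasp_force: 0.0
```

View pics/m7.png

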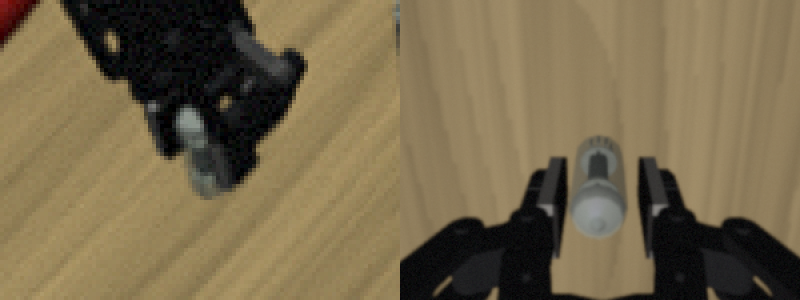

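The valve stands upright and centred between the pads, at (598,215) in the right panel. I'll close and lift.

```bash
python3 -m creep '[[0,0,0,0,0,0],[0,0,0,0,0,0],[0,0,0,0,0,0],[0,0,0,0,0,0],[0,0,0,0,0,0]]' -1;  python3 -m creep '[[0,0,0.5,0,0,0],[0,0,1.5,0,0,0],[0,0,1,0,0,0],[0,0,0,0,0,0]]'
```

```text
clock: 14.5
eef_pos: [0.4513, -0.283, -0.0135]
tool_rot: [0.707, 0.707, 0.0, 0.0]
ft_force: [-0.0, 0.1, 2.1]
grip_width: 0.0201
grasp_force: 58.7
clock: 14.9
eef_pos: [0.4526, -0.2837, 0.018]
tool_rot: [0.707, 0.707, 0.0, 0.002]
ft_force: [0.1, 0.6, -0.0]
grip_width: 0.0199
grasp_force: 58.6
```

```bash
python3 -m creep '[[0,0,3,0,0,0],[0,0,4,0,0,0],[0,0,4,0,0,0],[0,0,2,0,0,0],[1,2,0,0,0,0],[1.9,3.7,0,0,0,0],[1.9,3.7,0,0,0,0],[1.9,3.7,0,0,0,0]]';  python3 -m creep '[[1.9,3.7,0,0,0,0],[1.9,3.7,0,0,0,0],[1.9,3.7,0,0,0,0],[1.9,3.7,0,0,0,0],[1.9,3.7,0,0,0,0],[1.4,2.8,0,0,0,0],[0.8,1.5,0,0,0,0],[0,0,0,0,0,0]]'; python3 -m creep '[[0,0,0,0,0,0],[0,0,0,0,0,0]]'
python3 - <<'E'
from h import *
o=status.get_obs(); w=camera('wrist')[:,:,::-1].copy(); cv2.imwrite('pics/w8.png',w); np.save('o8.npy',o,allow_pickle=True); print(o['eef_pos'])
# cardboard rim mask (reddish brown), points -> plane z=.02
b,g,r=[w[:,:,i].astype(int) for i in range(3)]
p=proj('wrist',(.637,.0755,.02),o);print(p)
# dark grey floor: low saturation, medium value, near p
hsv=cv2.cvtColor(w,cv2.COLOR_BGR2HSV); m=((hsv[:,:,1]<60)|((hsv[:,:,0]>90)&(hsv[:,:,0]<140)))&(hsv[:,:,2]>40)&(hsv[:,:,2]<130)
n,l,s,c=cv2.connectedComponentsWithStats(m.astype(np.uint8),connectivity=4)
for i in range(1,n):
    if s[i,4]>150: print(s[i],c[i].round(1),at('wrist',c[i],.004,o).round(4))
E
```

```text
clock: 15.7
eef_pos: [0.5185, -0.1508, 0.146]
tool_rot: [0.707, 0.707, -0.0, -0.0]
ft_force: [0.5, -0.1, 0.2]
grip_width: 0.02
grasp_force: 58.6
clock: 16.5
eef_pos: [0.6357, 0.0788, 0.145]
tool_rot: [0.705, 0.709, -0.0, -0.0]
ft_force: [-0.1, -0.7, -0.5]
grip_width: 0.0198
grasp_force: 58.7
clock: 16.7
eef_pos: [0.6347, 0.0751, 0.146]
tool_rot: [0.707, 0.707, -0.0, -0.0]
ft_force: [0.3, -0.9, 0.3]
grip_width: 0.0205
grasp_force: 58.7
[0.63466581 0.07508341 0.14601141]
[258.59859003 174.81918109]
[ 220    0   63   46 2495] [251.4  23.2] [0.6296 0.2294 0.004 ]
[ 383   58  115  149 4634] [442.9 137.6] [0.8479 0.1156 0.004 ]
[444  84  15  24 162] [449.3  95.7] [0.846  0.1613 0.004 ]
[ 246  111   45   46 1293] [267.3 132.3] [0.6467 0.1205 0.004 ]
[ 239  155   42   40 1272] [259.2 174.3] [0.6378 0.0718 0.004 ]
[111 178  37  46 864] [132.3 195.4] [0.4837 0.0455 0.004 ]
[ 457  183   55  201 5660] [493.2 309.9] [ 0.979  -0.1311  0.004 ]
[102 195  25  32 269] [117.7 206.9] [0.4632 0.0305 0.004 ]
[ 236  222   44   78 1854] [257.6 256.4] [ 0.6358 -0.0387  0.004 ]
[ 220  238   56   94 1218] [242.5 294. ] [ 0.6151 -0.0982  0.004 ]
[280 238  16  61 454] [286.5 261.5] [ 0.6738 -0.0463  0.004 ]
[360 271  43  46 644] [379.4 290.6] [ 0.8039 -0.0935  0.004 ]
[ 65 292  20  19 274] [ 74.  301.7] [ 0.3749 -0.1145  0.004 ]
[  0 318  20  34 152] [  9.1 336. ] [ 0.2551 -0.1828  0.004 ]
[161 347  20  25 190] [170.7 361.5] [ 0.5017 -0.2259  0.004 ]
```

```bash
python3 -m creep '[[0.3,-0.1,-3,0,0,0],[0,0,-4,0,0,0],[0,0,-4,0,0,0],[0,0,-2,0,0,0],[0,0,-1,0,0,0],[0,0,-0.8,0,0,0],[0,0,0,0,0,0],[0,0,0,0,0,0]]';  python3 -m creep '[[0,0,-0.2,0,0,0],[0,0,-0.1,0,0,0],[0,0,0,0,0,0],[0,0,0,0,0,0]]'
```

```text
clock: 17.55
eef_pos: [0.6394, 0.075, -0.0002]
tool_rot: [0.707, 0.707, 0.001, 0.001]
ft_force: [0.5, -1.0, -0.3]
grip_width: 0.0204
grasp_force: 58.7
clock: 17.95
eef_pos: [0.6383, 0.0752, -0.0044]
tool_rot: [0.707, 0.707, 0.0, 0.0]
ft_force: [0.3, 0.4, 0.4]
grip_width: 0.0203
grasp_force: 58.7
```

```bash
python3 -m creep '[[0,0,-0.2,0,0,0],[0,0,-0.1,0,0,0],[0,0,0,0,0,0],[0,0,0,0,0,0]]';  python3 -m creep '[[0,0,-0.1,0,0,0],[0,0,-0.1,0,0,0],[0,0,0,0,0,0],[0,0,0,0,0,0]]'
```

```text
clock: 18.35
eef_pos: [0.6381, 0.0751, -0.0079]
tool_rot: [0.707, 0.707, -0.0, -0.0]
ft_force: [0.4, -0.3, 0.6]
grip_width: 0.0201
grasp_force: 58.7
clock: 18.75
eef_pos: [0.6383, 0.0751, -0.0095]
tool_rot: [0.707, 0.707, 0.0, 0.0]
ft_force: [-0.5, 0.0, 2.0]
grip_width: 0.0203
grasp_force: 58.9
```

```bash
python3 -m creep '[[0,0,0,0,0,0],[0,0,0,0,0,0],[0,0,0,0,0,0]]' 0;  python3 -m creep '[[0,0,0,0,0,0],[0,0,0,0,0,0],[0,0,0,0,0,0],[0,0,1,0,0,0],[0,0,3,0,0,0],[0,0,4,0,0,0],[0,0,4,0,0,0],[0,0,4,0,0,0]]' 1; python3 -m creep '[[-2.5,-1.5,0,0,0,0],[-4,-2.5,0,0,0,0],[-4,-2.5,0,0,0,0],[-4,-2.5,0,0,0,0],[-4,-2.5,0,0,0,0],[-2.3,-1.4,0,0,0,0],[0,0,0,0,0,0],[0,0,0,0,0,0]]'
python3 - <<'E'
from h import *
o=status.get_obs(); w=camera('wrist')[:,:,::-1].copy(); t=camera('top')[:,:,::-1]; cv2.imwrite('pics/w9.png',w); cv2.imwrite('pics/t9.png',t); np.save('o9.npy',o,allow_pickle=True); print(o['eef_pos'])
p=proj('wrist',(.43,-.055,.073),o);print(p)
g=cv2.cvtColor(w,cv2.COLOR_BGR2GRAY);m=(g<75).astype(np.uint8); 
n,l,s,c=cv2.connectedComponentsWithStats(m)
for i in range(1,n):
    if s[i,4]>150 and abs(c[i]-p).max()<80: print(s[i],c[i].round(1))
x,y=p.astype(int); a=cv2.resize(w[y-50:y+50,x-50:x+50],(400,400),interpolation=3)
b=cv2.resize(t[120:200,185:265],(400,400),interpolation=3); print(x,y)
cv2.imwrite('pics/m9.png',np.hstack([a,b]))
E
```

```text
clock: 19.05
eef_pos: [0.6381, 0.0751, -0.0099]
tool_rot: [0.707, 0.707, -0.0, -0.0]
ft_force: [0.2, -0.3, 0.2]
grip_width: 0.0429
grasp_force: 0.0
clock: 19.85
eef_pos: [0.6381, 0.0751, 0.1528]
tool_rot: [0.707, 0.707, 0.0, 0.0]
ft_force: [0.4, 0.7, -0.3]
grip_width: 0.0854
grasp_force: 0.0
clock: 20.65
eef_pos: [0.4308, -0.0542, 0.1515]
tool_rot: [0.707, 0.707, 0.001, 0.001]
ft_force: [-0.9, 0.3, -1.0]
grip_width: 0.0855
grasp_force: 0.0
[ 0.43080057 -0.05416777  0.1514891 ]
[255.1432745  189.01377644]
[243 162  28  40 897] [256.3 181.3]
255 189
```

View pics/m9.png

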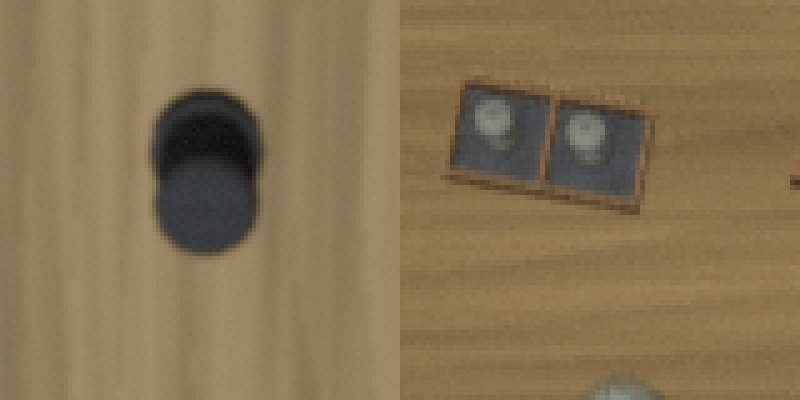

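The mini valve stands in its box in the right panel. The metal valve's top disc is at (256.5,190), so it sits at about (0.431,-0.056).

```bash
python3 -m creep '[[0,-0.2,-3,0,0,0],[0,0,-4,0,0,0],[0,0,-4,0,0,0],[0,0,-3,0,0,0],[0,0,-1.5,0,0,0],[0,0,0,0,0,0],[0,0,0,0,0,0]]'; python3 -m creep '[[0,0,0,0,0,0],[0,0,0,0,0,0],[0,0,0,0,0,0],[0,0,0,0,0,0]]' -0.2; python3 -m creep '[[0,0,0,0,0,0],[0,0,0,0,0,0],[0,0,0,0,0,0],[0,0,0,0,0,0],[0,0,0,0,0,0]]' -1;  python3 -m creep '[[0,0,0.5,0,0,0],[0,0,1.5,0,0,0],[0,0,1,0,0,0],[0,0,0,0,0,0]]'
```

```text
clock: 21.45
eef_pos: [0.4311, -0.0555, -0.0047]
tool_rot: [0.706, 0.708, -0.0, -0.0]
ft_force: [-0.4, 0.2, 0.4]
grip_width: 0.0852
grasp_force: 0.0
clock: 21.85
eef_pos: [0.4308, -0.056, -0.0041]
tool_rot: [0.707, 0.707, 0.0, 0.001]
ft_force: [0.2, -0.3, -0.5]
grip_width: 0.0336
grasp_force: 0.0
clock: 22.35
eef_pos: [0.4307, -0.056, -0.0041]
tool_rot: [0.707, 0.707, 0.0, 0.0]
ft_force: [-1.0, 1.0, 4.9]
grip_width: 0.025
grasp_force: 58.7
clock: 22.75
eef_pos: [0.4316, -0.0561, 0.0266]
tool_rot: [0.707, 0.707, 0.001, 0.001]
ft_force: [-0.0, 0.2, -0.9]
grip_width: 0.0244
grasp_force: 58.8
```

```bash
python3 -m creep '[[0,0,3,0,0,0],[0,0,4,0,0,0],[0,0,4,0,0,0],[0,0,1,0,0,0],[2.2,-0.1,0,0,0,0],[4,-0.1,0,0,0,0],[4,-0.1,0,0,0,0],[4,-0.1,0,0,0,0]]';  python3 -m creep '[[4,-0.1,0,0,0,0],[2.2,-0.1,0,0,0,0],[0.8,-0.1,0,0,0,0],[0,0,0,0,0,0],[0,0,0,0,0,0],[0,0,0,0,0,0]]'
python3 - <<'E'
from h import *
o=status.get_obs(); w=camera('wrist')[:,:,::-1].copy(); cv2.imwrite('pics/w10.png',w); np.save('o10.npy',o,allow_pickle=True); print(o['eef_pos'])
p=proj('wrist',(.644,-.063,.026),o);print(p)
hsv=cv2.cvtColor(w,cv2.COLOR_BGR2HSV); m=((hsv[:,:,1]<60)|((hsv[:,:,0]>90)&(hsv[:,:,0]<140)))&(hsv[:,:,2]>40)&(hsv[:,:,2]<130)
n,l,s,c=cv2.connectedComponentsWithStats(m.astype(np.uint8),connectivity=4)
for i in range(1,n):
    if s[i,4]>150 and abs(c[i]-p).max()<120: print(s[i],c[i].round(1),at('wrist',c[i],.026,o).round(4),at('wrist',c[i],.004,o).round(4))
E
```

```text
clock: 23.55
eef_pos: [0.5731, -0.0599, 0.1441]
tool_rot: [0.707, 0.707, -0.0, -0.0]
ft_force: [0.3, -0.1, -0.2]
grip_width: 0.0244
grasp_force: 59.0
clock: 24.15
eef_pos: [0.641, -0.0629, 0.1454]
tool_rot: [0.707, 0.707, -0.0, -0.0]
ft_force: [-0.0, -0.7, -0.5]
grip_width: 0.0245
grasp_force: 59.1
[ 0.64096999 -0.06287836  0.14540699]
[259.25030853 176.92177112]
[ 229  144   64   60 2562] [260.1 173.6] [ 0.645  -0.0592  0.026 ] [ 0.6451 -0.065   0.004 ]
[ 214  200   88  146 5474] [253.4 278.4] [ 0.637  -0.1943  0.026 ] [ 0.6366 -0.2101  0.004 ]
[ 124  243   46   50 1135] [148.6 265.6] [ 0.5076 -0.1764  0.026 ] [ 0.4977 -0.1909  0.004 ]
```

```bash
python3 -m creep '[[0.4,0,-3,0,0,0],[0,0,-4,0,0,0],[0,0,-4,0,0,0],[0,0,-2,0,0,0],[0,0,-0.7,0,0,0],[0,0,-0.3,0,0,0],[0,0,0,0,0,0],[0,0,0,0,0,0]]';  python3 -m creep '[[0,0,-0.2,0,0,0],[0,0,-0.1,0,0,0],[0,0,0,0,0,0],[0,0,0,0,0,0]]'
```

```text
clock: 25.0
eef_pos: [0.6478, -0.0631, 0.0075]
tool_rot: [0.707, 0.707, 0.001, 0.001]
ft_force: [0.7, -0.1, -0.4]
grip_width: 0.0246
grasp_force: 59.1
clock: 25.4
eef_pos: [0.6463, -0.0629, 0.0024]
tool_rot: [0.707, 0.707, 0.0, 0.0]
ft_force: [-0.3, -0.7, -1.0]
grip_width: 0.0248
grasp_force: 59.1
```

```bash
python3 -m creep '[[0,0,-0.1,0,0,0],[0,0,-0.05,0,0,0],[0,0,0,0,0,0],[0,0,0,0,0,0]]';  python3 -m creep '[[0,0,-0.05,0,0,0],[0,0,-0.05,0,0,0],[0,0,0,0,0,0],[0,0,0,0,0,0]]'
```

```text
clock: 25.8
eef_pos: [0.6462, -0.0629, 0.0007]
tool_rot: [0.707, 0.707, -0.0, -0.0]
ft_force: [0.1, 0.2, -1.0]
grip_width: 0.0245
grasp_force: 59.1
clock: 26.2
eef_pos: [0.6463, -0.0629, -0.0001]
tool_rot: [0.707, 0.707, 0.0, 0.0]
ft_force: [-0.6, -0.2, 1.7]
grip_width: 0.0247
grasp_force: 59.2
```

```bash
python3 -m creep '[[0,0,0,0,0,0],[0,0,0,0,0,0],[0,0,0,0,0,0]]' 0;  python3 -m creep '[[0,0,0,0,0,0],[0,0,0,0,0,0],[0,0,0,0,0,0],[0,0,1,0,0,0],[0,0,3,0,0,0],[0,0,4,0,0,0],[0,0,4,0,0,0],[0,0,4,0,0,0]]' 1; python3 -m creep '[[-1.7,1.5,0,0,0,0],[-3,2.6,0,0,0,0],[-3,2.6,0,0,0,0],[-3,2.6,0,0,0,0],[-2.5,2.1,0,0,0,0],[-1.5,1.2,0,0,0,0],[0,0,0,0,0,0],[0,0,0,0,0,0]]'
python3 - <<'E'
from h import *
o1=np.load('o1.npy',allow_pickle=True).item()
for u,z in(((320.5,272.5),.1),((315,257.5),.061)): print('w1',at('wrist',u,z,o1).round(4))
o=status.get_obs(); w=camera('wrist')[:,:,::-1].copy(); cv2.imwrite('pics/w11.png',w); np.save('o11.npy',o,allow_pickle=True); print(o['eef_pos'])
p=proj('wrist',(.499,.0625,.061),o);print(p,proj('wrist',(.499,.0625,.1),o))
# valve vs wood: wood is saturated
hsv=cv2.cvtColor(w,cv2.COLOR_BGR2HSV); m=((hsv[:,:,1]<70)|(hsv[:,:,2]<50)).astype(np.uint8)
n,l,s,c=cv2.connectedComponentsWithStats(m,connectivity=4)
for i in range(1,n):
    if s[i,4]>150 and abs(c[i]-p).max()<70:
        print(s[i],c[i].round(1))
        for r in range(s[i,1],s[i,1]+s[i,3],6):
            q=np.where(l[r]==i)[0]; print(r,q.min(),q.max())
E
```

```text
clock: 26.5
eef_pos: [0.6463, -0.0629, -0.0002]
tool_rot: [0.707, 0.707, 0.0, 0.0]
ft_force: [-0.6, 0.2, 0.0]
grip_width: 0.0429
grasp_force: 0.0
clock: 27.3
eef_pos: [0.6461, -0.0628, 0.1623]
tool_rot: [0.707, 0.707, 0.0, 0.0]
ft_force: [0.4, 0.2, -0.1]
grip_width: 0.0857
grasp_force: 0.0
clock: 28.1
eef_pos: [0.4999, 0.0632, 0.1608]
tool_rot: [0.707, 0.708, 0.001, 0.001]
ft_force: [0.0, 0.4, -0.2]
grip_width: 0.0858
grasp_force: 0.0
w1 [0.4993 0.063  0.1   ]
w1 [0.5007 0.0586 0.061 ]
[0.4999068  0.06321076 0.16084232]
[255.20433652 182.51964298] [254.94732224 194.91798964]
[ 234  161   45   50 1692] [255.7 185.9]
161 254 259
167 243 268
173 238 274
179 235 276
185 234 277
191 234 277
197 236 275
203 241 270
209 249 263
```

```bash
python3 -m creep '[[0,-0.1,-3,0,0,0],[0,0,-4,0,0,0],[0,0,-4,0,0,0],[0,0,-2,0,0,0],[0,0,-0.8,0,0,0],[0,0,0,0,0,0],[0,0,0,0,0,0]]'; python3 -m creep '[[0,0,-0.5,0,0,0],[0,0,-0.4,0,0,0],[0,0,-0.3,0,0,0],[0,0,-0.3,0,0,0],[0,0,0,0,0,0],[0,0,0,0,0,0]]' 0.35
python3 - <<'E'
from h import *
w=camera('wrist')[:,:,::-1]; s=camera('scene')[:,:,::-1]; x,y=proj('scene',(.499,.062,.07)).astype(int)
cv2.imwrite('pics/m12.png',np.hstack([cv2.resize(s[y-37:y+38,x-50:x+50],(400,300),interpolation=3),cv2.resize(w[120:345,106:406],(400,300),interpolation=3)]))
E
```

```text
clock: 28.85
eef_pos: [0.5008, 0.0619, 0.0228]
tool_rot: [0.707, 0.707, 0.001, 0.001]
ft_force: [-0.1, -0.1, 0.4]
grip_width: 0.0852
grasp_force: 0.0
clock: 29.45
eef_pos: [0.4992, 0.0621, 0.0068]
tool_rot: [0.707, 0.707, -0.0, -0.0]
ft_force: [0.3, -0.1, 0.2]
grip_width: 0.0575
grasp_force: 0.0
```

```bash
python3 -m creep '[[0,0,0,0,0,0],[0,0,0,0,0,0],[0,0,0,0,0,0],[0,0,0,0,0,0],[0,0,0,0,0,0]]' -1;  python3 -m creep '[[0,0,0.3,0,0,0],[0,0,0.7,0,0,0],[0,0,1,0,0,0],[0,0,1,0,0,0],[0,0,0,0,0,0],[0,0,0,0,0,0]]'
```

```text
clock: 30.05
eef_pos: [0.4995, 0.0622, 0.0073]
tool_rot: [0.707, 0.707, 0.0, 0.0]
ft_force: [-2.0, 0.4, 4.6]
grip_width: 0.0438
grasp_force: 61.0
clock: 30.65
eef_pos: [0.4997, 0.0622, 0.0374]
tool_rot: [0.707, 0.707, 0.001, 0.0]
ft_force: [-0.6, -0.1, -1.2]
grip_width: 0.044
grasp_force: 61.0
```

```bash
python3 -m creep '[[0,0,2,0,0,0],[0,0,3,0,0,0],[0,0,4,0,0,0],[0,0,2.3,0,0,0],[0.8,1.5,0,0,0,0],[1.8,3.3,0,0,0,0],[2,3.7,0,0,0,0],[2,3.7,0,0,0,0]]';  python3 -m creep '[[2,3.7,0,0,0,0],[2,3.7,0,0,0,0],[1.5,2.8,0,0,0,0],[0.8,1.5,0,0,0,0],[0,0,0,0,0,0],[0,0,0,0,0,0],[0,0,0,0,0,0]]'
python3 - <<'E'
from h import *
o=status.get_obs(); w=camera('wrist')[:,:,::-1].copy(); cv2.imwrite('pics/w13.png',w); np.save('o13.npy',o,allow_pickle=True); print(o['eef_pos'])
p=proj('wrist',(.629,.301,.026),o);print(p)
hsv=cv2.cvtColor(w,cv2.COLOR_BGR2HSV); m=((hsv[:,:,1]<60)|((hsv[:,:,0]>90)&(hsv[:,:,0]<140)))&(hsv[:,:,2]>40)&(hsv[:,:,2]<130)
n,l,s,c=cv2.connectedComponentsWithStats(m.astype(np.uint8),connectivity=4)
for i in range(1,n):
    if s[i,4]>150 and abs(c[i]-p).max()<120: print(s[i],c[i].round(1),at('wrist',c[i],.026,o).round(4),at('wrist',c[i],.004,o).round(4))
a=cv2.resize(w[100:300,160:360],(600,600),interpolation=3);cv2.imwrite('pics/m13.png',a)
E
```

```text
clock: 31.45
eef_pos: [0.5653, 0.1856, 0.1482]
tool_rot: [0.707, 0.707, -0.001, -0.0]
ft_force: [0.9, -0.5, -0.6]
grip_width: 0.0438
grasp_force: 61.2
clock: 32.15
eef_pos: [0.6275, 0.3002, 0.1488]
tool_rot: [0.707, 0.707, -0.001, -0.0]
ft_force: [-0.1, -1.0, -0.2]
grip_width: 0.044
grasp_force: 61.2
[0.62752905 0.30023668 0.148841  ]
[257.92262089 175.18940497]
[ 229  146   55   50 2567] [256.6 170.5] [0.6275 0.3063 0.026 ] [0.6274 0.3007 0.004 ]
[ 117  163   66   62 2749] [150.4 193. ] [0.5068 0.28   0.026 ] [0.4979 0.2725 0.004 ]
[ 212  203   92   97 3669] [258.6 246.6] [0.6299 0.2117 0.026 ] [0.6299 0.1992 0.004 ]
[191 240  24  76 521] [203.  267.2] [0.5606 0.1824 0.026 ] [0.5556 0.1678 0.004 ]
[301 240  24  52 470] [312.6 263. ] [0.6968 0.1887 0.026 ] [0.7017 0.1745 0.004 ]
[239 274  54  54 897] [269.1 290. ] [0.6435 0.1483 0.026 ] [0.6445 0.1313 0.004 ]
```

```bash
python3 -m creep '[[0,0.2,-3,0,0,0],[0,0,-4,0,0,0],[0,0,-3,0,0,0],[0,0,-2,0,0,0],[0,0,-0.7,0,0,0],[0,0,-0.3,0,0,0],[0,0,0,0,0,0],[0,0,0,0,0,0]]';  python3 -m creep '[[0,0,-0.2,0,0,0],[0,0,-0.1,0,0,0],[0,0,0,0,0,0],[0,0,0,0,0,0]]'; python3 -m creep '[[0,0,-0.1,0,0,0],[0,0,-0.05,0,0,0],[0,0,0,0,0,0],[0,0,0,0,0,0]]'
```

```text
clock: 33.0
eef_pos: [0.6295, 0.3035, 0.0219]
tool_rot: [0.707, 0.707, 0.002, 0.001]
ft_force: [0.5, 0.2, -0.4]
grip_width: 0.0438
grasp_force: 61.2
clock: 33.4
eef_pos: [0.6283, 0.3032, 0.0169]
tool_rot: [0.707, 0.707, 0.0, 0.0]
ft_force: [0.4, -0.1, -0.6]
grip_width: 0.0437
grasp_force: 61.2
clock: 33.8
eef_pos: [0.6282, 0.3031, 0.0152]
tool_rot: [0.707, 0.707, -0.0, -0.0]
ft_force: [0.5, 0.5, -0.6]
grip_width: 0.0438
grasp_force: 61.2
```

```bash
python3 -m creep '[[0,0,-0.2,0,0,0],[0,0,-0.1,0,0,0],[0,0,-0.05,0,0,0],[0,0,0,0,0,0],[0,0,0,0,0,0]]';  python3 -m creep '[[0,0,-0.1,0,0,0],[0,0,0,0,0,0],[0,0,0,0,0,0]]'
```

```text
clock: 34.3
eef_pos: [0.6283, 0.3031, 0.0118]
tool_rot: [0.707, 0.707, 0.0, 0.0]
ft_force: [-0.4, 0.5, -1.3]
grip_width: 0.044
grasp_force: 61.2
clock: 34.6
eef_pos: [0.6285, 0.3033, 0.0114]
tool_rot: [0.707, 0.707, 0.0, 0.0]
ft_force: [-0.4, 0.1, 1.8]
grip_width: 0.0438
grasp_force: 61.5
```

Contact has been made, so I'll release, rise, back off and check everything.

```bash
python3 -m creep '[[0,0,0,0,0,0],[0,0,0,0,0,0],[0,0,0,0,0,0]]' 0.3;  python3 -m creep '[[0,0,0,0,0,0],[0,0,0,0,0,0],[0,0,0,0,0,0],[0,0,1,0,0,0],[0,0,3,0,0,0],[0,0,4,0,0,0],[0,0,4,0,0,0],[0,0,4,0,0,0]]' 1; python3 -m creep '[[-3,0,0,0,0,0],[-5,0,0,0,0,0],[-5,0,0,0,0,0],[-5,0,0,0,0,0],[-5,0,0,0,0,0],[-4,0,0,0,0,0],[0,0,0,0,0,0],[0,0,0,0,0,0]]'
python3 - <<'E'
from h import *
t=camera('top')[:,:,::-1]; s=camera('scene')[:,:,::-1]
cv2.imwrite('pics/m14.png',np.vstack([cv2.resize(t[125:225,110:400],(800,276),interpolation=3),cv2.resize(s[105:345,130:400],(364,324),interpolation=3) if 0 else cv2.copyMakeBorder(cv2.resize(s[105:345,130:400],(364,324),interpolation=3),0,0,0,436,0)]))
E
```

```text
clock: 34.9
eef_pos: [0.6282, 0.303, 0.0106]
tool_rot: [0.707, 0.707, -0.0, -0.0]
ft_force: [1.2, -0.5, -0.2]
grip_width: 0.0557
grasp_force: 0.0
clock: 35.7
eef_pos: [0.6281, 0.303, 0.1734]
tool_rot: [0.707, 0.707, 0.0, 0.0]
ft_force: [0.0, -0.4, 0.4]
grip_width: 0.0861
grasp_force: 0.0
clock: 36.5
eef_pos: [0.3581, 0.3037, 0.1722]
tool_rot: [0.706, 0.708, 0.001, 0.0]
ft_force: [0.2, -0.2, -0.7]
grip_width: 0.0857
grasp_force: 0.0
```

View pics/m14.png

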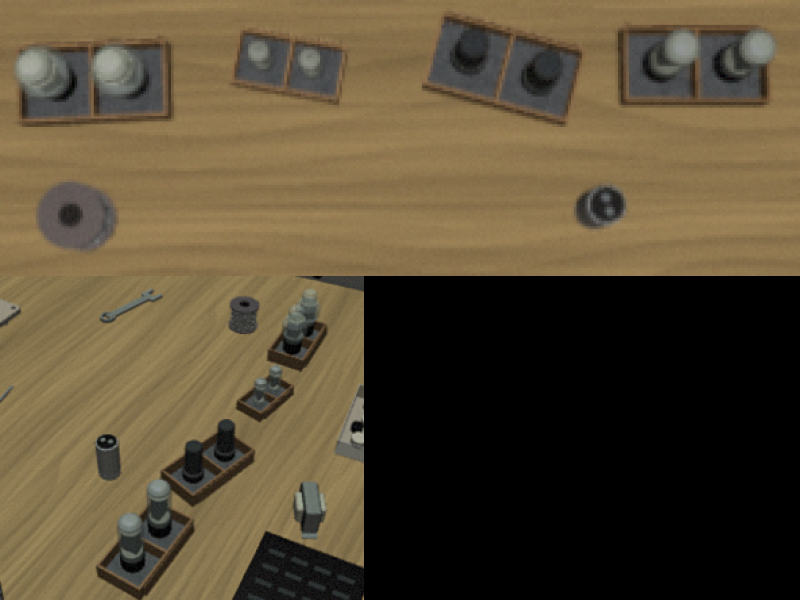

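All four boxes show matching upright pairs, at (68,75), (285,62), (505,65) and (700,60) in the top panel. The reel (70,215) and can (600,205) have not moved.

```bash
python3 -c "
from workcell import ticket; print(ticket.job_done())"
```

```text
the job is handed in; nothing more can be done
None
```

The job is handed in at about 37 s: all four valves stand upright beside their matching partners and the can and reel are untouched, but on the first try at the miniature valve the shut fingers pressed on its dome with about 15 N, and it stayed upright.

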